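# Eject the tall coffee pod into the catch tray

### The arm

A 7-joint arm with a two-finger parallel gripper is mounted at the origin on the work surface. World frame = base frame: x ahead of the robot, y to its left, z up, the work surface at z = 0. Lengths are in m, angles in rad, forces in N, time in s.
With the tool pointing down it reaches from about 0.425 to 1.025 m from the base axis. Payload 9.4 kg.
Tool frame: the origin (TCP) lies at the very end of the fingers, on their centre line; the grasp point (between the pads) lies 19 mm behind it; z points along the fingers, y is the line along which they close (so a half turn about z gives the same grasp; the last joint's range is limited). The gripper opens to 85 mm and grips with 20 to 120 N. Pads are 22 mm wide; open, the fingers measure 114 mm over their backs; the gripper's body (76 mm by 85 mm) begins 54 mm behind the grasp point. The pads swing forward as they close: fully open they stand 13 mm farther back than shut.
Start: joints at [1.16, 0.599, -0.003, 1.599, 0.002, 0.943, -0.08], TCP at [0.238, -0.685, 0.211] pointing down, gripper open.
Joint ranges: [-2.57, 2.57], [-0.35, 1.97], [-1.29, 1.29], [0.11, 2.56], [-1.05, 4.19], [0.11, 1.86], [-2.63, 2.63]. Speed limits (rad/s): [2.22, 2.22, 3.01, 3.01, 3.14, 3.14, 3.14].

### API

Orientations are given as a unit quaternion [w, x, y, z].
In Python, from plant import sensors, imaging, job_done gives the robot as it stands. The module is installed in compiled form; this text tells all that it offers.
- The arm moves only by the tool servo_tool, never from a script. Its argument "series" is a list of rows, each an object with "offset": the shift along the tool's x, y, z in m, a list of three; "roll": the turn about the tool's z in rad. In form: [{"offset": [dx, dy, dz], "roll": roll}, ...]. A call has 1 to 20 rows; each row is the pose to reach, as a shift and turn from the pose commanded when the call began, along the tool's axes at that moment; what a row does not reach only later rows make up. A row lasts 1/8 s, in which the tool goes at most 62.5 mm and 10.7 degrees, less where a joint would pass 70% of its speed; a pose out of reach is approached as far as the arm can. A call with a gripper value outside its range is refused whole. "fingers" is the gripper's target within -1 to 1 (fully open at 1, half-way at 0, shut at -1), set as the call begins (left out, the last holds). The fingers move at their own pace and stop on an object; "newtons" is the grip in N (left out, the last holds). Time passes only in rows, so rows that repeat a pose let the fingers close. It gives the time, the measured TCP pose, the force, the opening and the grip force at its end, in the units of the state.
- sensors.get_obs(): the state, without advancing time (a new reading comes with each control period).
- imaging.snapshot(name): name is "side" or "top"; returns the picture (400x640x3 uint8, red, green, blue); there is no depth.
- imaging.get_calibration(name): a dict with "mtx" (3x3 intrinsics, pixels), "dist_coeffs" ([k1, k2, p1, p2, k3] as OpenCV has them; the pictures are not rectified), "T" (4x4, takes a point from camera to world coordinates). Camera axes: x right, y down, z forward; pixel columns grow to the right and rows downward; lengths in m; the calibration is good to about 2 mm. A picture is of the moment at which its call begins. get_calibration takes no time and is no camera call.
- job_done(): hands the job in; it is judged then, once.
The state is a dict: "time_s": time; "joint_pos": joint angles; "dq": joint speeds; "tau": joint torques, N m; "tcp_pos": TCP position; "orientation": TCP orientation; "ft_force": force on the tool from outside, world axes, zero at the start; "moment": the same for the moment, N m; "width": finger opening in m; "finger_force": force on a finger pad.
Only numpy, scipy, OpenCV 4.12 (cv2) and the standard library are available. Lean on these libraries where they do the work, as an engineer would, in place of code of your own. Each camera call takes 0.05 s, during which the arm holds its last target. There are 200 camera calls.

### The job

The small wooden rack on the kitchen counter holds a tall pod and a flat pod, each in front of its own spring ejector slide. Press the upright tab of the slide behind the tall pod all the way forward so that the pod drops into the rack's catch tray, then let the slide spring back. Do not touch the tall pod itself, and leave the flat pod held in its place.

Things in the scene. Friction and masses are not known exactly. Their poses are not given: they have to be found in the camera images.
- rack: Fixed wooden rack, 164 mm wide. Origin: on the counter, mid-width; x = way pods go out, z up. Lanes at y = +43 and -43 mm; deck 40 mm high, lane walls 60. Behind each pod an aluminium slide: its upright tab (34 mm wide, x = -96 to -86 mm at rest, top 100 mm above the counter; slide's flat bar ahead of it up to 56 mm) presses 50 mm along +x. Free room behind the tabs (x under -100 mm).
- tall_pod: Tall aluminium pod, 46 mm diameter, 44 mm high, tapering to a 32 mm top; origin at its centre, half-way up. Stands at x = 0 in either lane of the rack, kept in by two sprung black noses. Its slide springs back by itself (2.5 N at rest, 5 N fully in; up to about 8 N as the pod passes the noses; hard stop at 50 mm). The pod drops off about 37 mm into the stroke.
- flat_pod: Flat aluminium pod, a disc of 46 mm diameter, 20 mm high; origin at its centre, half-way up. Stands at x = 0 in the other lane of the rack and stays there.
- tray (a point): Middle of the floor of the open catch tray at the front of the rack, shared by both lanes: 111 mm long inside (along the rack's x) and 152 mm wide, floor 6 mm and rim 42 mm above the counter. Axes as the rack's.

How it is judged:
At the end, for the whole second after the job is handed in: The tall pod lies at rest (in any attitude) in the catch tray: its centre is 40 to 145 mm along the rack's x, within 82 mm of the rack's middle line and lower than 52 mm above the counter; the flat pod is within 12 mm of where it was (x of tall_pod in the frame of rack between 0.04 and 0.145 m and y of tall_pod in the frame of rack between -0.082 and 0.082 m and z of tall_pod in the frame of rack below 0.052 m and linear speed of tall_pod below 0.05 m/s and distance of flat_pod from where it was at the start of the episode below 0.012 m); the robot touches nothing.
It fails at once if the robot touches the tall pod (contact force between any of the fingers, the arm and tall_pod above 0.5 N).
It fails at once if the flat pod is moved out of its place (more than 12 mm) (distance of flat_pod from where it was at the start of the episode above 0.012 m).
It also fails if it takes over 32 s, if anything falls off the work surface, if the arm or the gripper's body presses on something with over 40 N, if the wrist force passes 120 N, or if a joint passes its speed limit or range.

## Working session

There is one attempt and no reset: what is moved stays moved. The work goes in short steps, Python scripts to look and compute and a tool call to move; the robot and the scene stay as the last step left them, time stands still between calls to the robot, and variables do not carry over. Pictures are saved under pics/ and viewed, at most 10 in all, crops included, and the job is handed in when it is done.

Besides the shell and the picture viewer there is one more tool, called after ">>>" as a command line: name --argument value ..., lists and objects as JSON in quotes. servo_tool: Moves the arm, as the interface text tells. Its arguments: {"type":"object","properties":{"series":{"type":"array"},"fingers":{"type":"number"},"newtons":{"type":"number"}},"required":["series"]}

```bash
mkdir -p pics
python3 - <<'E'
from plant import sensors, imaging
import cv2
o=sensors.get_obs(); print({k:o[k] for k in('time_s','tcp_pos','orientation','width')})
for n in('top','side'):
    cv2.imwrite(f'pics/{n}0.png',imaging.snapshot(n)[:,:,::-1]); c=imaging.get_calibration(n); print(c['T'].round(3).tolist(),c['mtx'])
E
```

```text
{'time_s': 0.0, 'tcp_pos': array([ 0.23735348, -0.68451576,  0.20990351]), 'orientation': array([-7.58160766e-04,  9.86096195e-01,  1.66173644e-01, -1.99490717e-04]), 'width': 0.08578893208698027}
[[-0.023, -0.986, 0.167, 0.567], [-0.999, 0.018, -0.035, 0.072], [0.031, -0.168, -0.985, 0.702], [0.0, 0.0, 0.0, 1.0]] [[378.61212773   0.         324.80745083]
 [  0.         378.61212773 201.7216127 ]
 [  0.           0.           1.        ]]
[[0.853, -0.331, 0.403, 0.408], [-0.521, -0.572, 0.634, -0.354], [0.021, -0.751, -0.66, 0.51], [0.0, 0.0, 0.0, 1.0]] [[463.72785953   0.         320.17954688]
 [  0.         463.72785953 200.23816031]
 [  0.           0.           1.        ]]
```

View pics/top0.png

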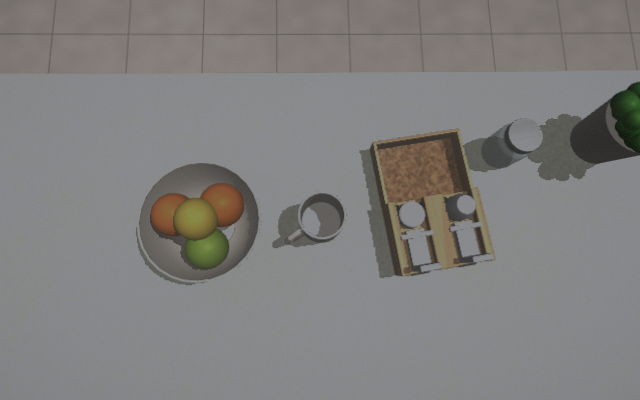

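View pics/side0.png

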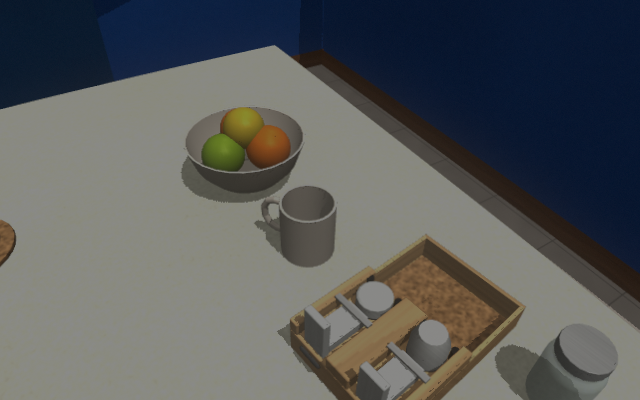

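The top view shows the rack at about (430,205), with its tray upward (world +x). The tall pod is in the right lane (461,207) and its tab is near (482,259). The flat pod is in the left lane (411,214). I'll zoom in for the rack's corners.

Run:
```python
import cv2
a=cv2.imread('pics/top0.png')[120:285,360:505]; cv2.imwrite('pics/c.png',cv2.convertScaleAbs(cv2.resize(a,(0,0),fx=3.6,fy=3.6,interpolation=2),alpha=1.5))
a=cv2.imread('pics/side0.png')[230:400,280:530]; cv2.imwrite('pics/d.png',cv2.convertScaleAbs(cv2.resize(a,(0,0),fx=3,fy=3,interpolation=2),alpha=1.5))
```

```text
(no output)
```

View pics/c.png

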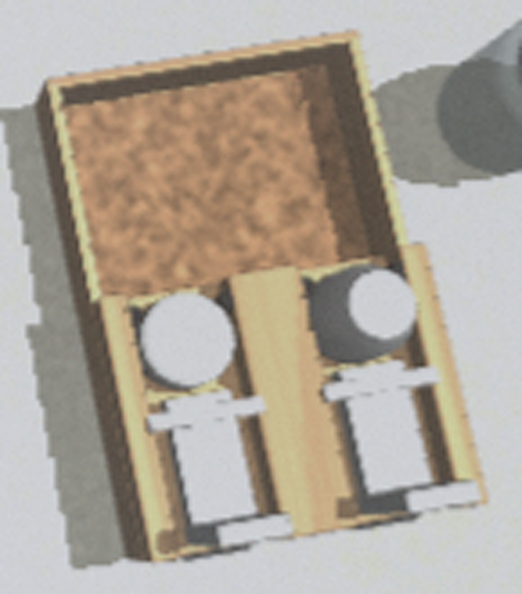

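View pics/d.png

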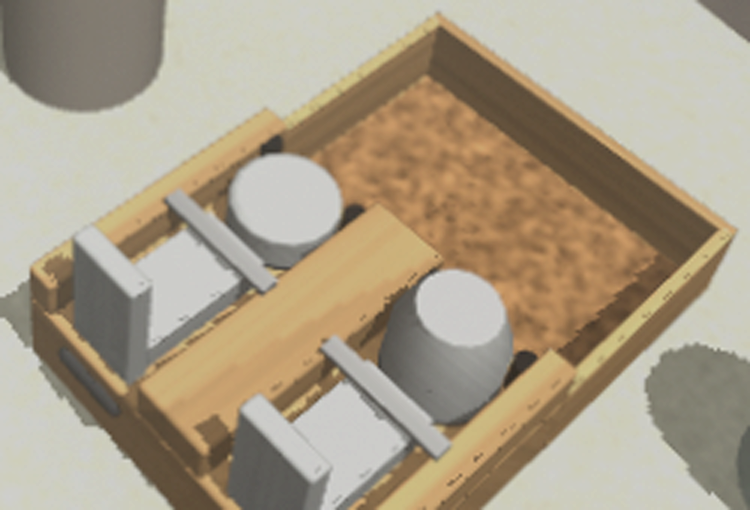

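The crops show both tab tops, both pod tops and the tall pod in the y=-43 lane. In the top crop the tab tops are at about (255,530) and (445,497), the flat pod top at (187,339), and the tall pod top at (383,303). Next I'll fit the rack pose from these in both views.

```bash
cat > fit.py <<'E'
import numpy as np, cv2
from scipy.optimize import least_squares
from plant import imaging, sensors
Y=.043
tab=lambda y:[[-.096,y+.017,.1],[-.086,y+.017,.1],[-.086,y-.017,.1],[-.096,y-.017,.1]]
M=np.array(tab(Y)+tab(-Y)+[[0,Y,.06],[0,-Y,.084]])
top=np.array([[222,548],[218,527],[288,514],[292,535],[412,514],[407,493],[478,480],[482,499],[187,337],[383,303]])
side=np.array([[75,232],[95,226],[151,286],[131,292],[240,403],[262,395],[330,465],[308,475],[287,193],[461,308]])
obs={'top':(top+.5)/3.6-.5+[360,120],'side':(side+.5)/3-.5+[280,230]}
def proj(n,P):
    c=imaging.get_calibration(n); W=np.linalg.inv(c['T'])
    return cv2.projectPoints(P,cv2.Rodrigues(W[:3,:3])[0],W[:3,3],c['mtx'],np.array(c['dist_coeffs']))[0][:,0]
def world(p,M=M):
    c,s=np.cos(p[2]),np.sin(p[2]); return M@np.array([[c,-s,0],[s,c,0],[0,0,1]]).T+[p[0],p[1],0]
def fit(names):
    f=lambda p:np.concatenate([(proj(n,world(p))-obs[n]).ravel() for n in names])
    return least_squares(f,[.57,-.12,.15],loss='soft_l1')
if __name__=='__main__':
    for ns in(['top'],['side'],['top','side']):
        r=fit(ns); print(ns,r.x.round(4),np.abs(r.fun).max().round(2),np.sqrt((r.fun**2).mean()).round(2))
    p=r.x; o=sensors.get_obs(); q=o['orientation']
    from scipy.spatial.transform import Rotation as R
    Rt=R.from_quat(q[[1,2,3,0]]).as_matrix(); print('tool axes\n',Rt.round(3))
    print('tab back',world(p,np.array([[-.096,-.043,.1]])),'left',world(p,np.array([[-.096,.043,.1]])))
    for x in(-.15,-.096,-.046): print(x,(Rt.T@(world(p,np.array([[x,-.043,.082]]))[0]-o['tcp_pos'])).round(4))
    print('rack x in tool',Rt.T@[np.cos(p[2]),np.sin(p[2]),0])
E
python3 fit.py
```

```text
['top'] [ 0.6579 -0.1435  0.1494] 1.02 0.52
['side'] [ 0.6569 -0.1446  0.1358] 3.01 1.4
['top', 'side'] [ 0.6574 -0.1441  0.142 ] 2.96 1.11
tool axes
 [[ 0.945  0.328 -0.001]
 [ 0.328 -0.945  0.001]
 [-0.    -0.001 -1.   ]]
tab back [[ 0.56849608 -0.20021792  0.1       ]] left [[ 0.55632307 -0.1150838   0.1       ]]
-0.15 [ 0.4186 -0.3592  0.1284]
-0.096 [ 0.4716 -0.3489  0.1284]
-0.046 [ 0.5206 -0.3394  0.1284]
rack x in tool [ 9.81655706e-01  1.90661786e-01 -3.97541284e-04]
```

The two views agree to about 2 mm: rack at (0.657,-0.144), yaw about 0.145. The first move takes the shut gripper high to a point behind the tall pod's tab, turning it to match the rack.

>>> servo_tool --series '[{"offset":[0.03,-0.025,0],"roll":0.02},{"offset":[0.07,-0.06,0],"roll":0.04},{"offset":[0.11,-0.094,0],"roll":0.06},{"offset":[0.15,-0.128,0],"roll":0.08},{"offset":[0.19,-0.162,0],"roll":0.1},{"offset":[0.23,-0.196,0],"roll":0.12},{"offset":[0.27,-0.23,0],"roll":0.14},{"offset":[0.31,-0.265,0],"roll":0.16},{"offset":[0.35,-0.3,0],"roll":0.175},{"offset":[0.385,-0.33,0],"roll":0.19},{"offset":[0.405,-0.348,0.02],"roll":0.19},{"offset":[0.415,-0.357,0.04],"roll":0.19},{"offset":[0.418,-0.359,0.06],"roll":0.19},{"offset":[0.418,-0.359,0.06],"roll":0.19},{"offset":[0.418,-0.359,0.06],"roll":0.19}]' --fingers -1 --newtons 40

```text
time_s: 1.98
tcp_pos: [0.5148, -0.2093, 0.1512]
orientation: [0.0, 0.997, 0.072, 0.0]
ft_force: [-0.7, -1.2, -0.0]
width: -0.0001
finger_force: 0.0
```

>>> servo_tool --series '[{"offset":[0,0,0.03],"roll":0},{"offset":[0,0,0.06],"roll":0},{"offset":[0,0,0.076],"roll":0},{"offset":[0,0,0.076],"roll":0},{"offset":[0,0,0.076],"roll":0}]'

```text
time_s: 2.6
tcp_pos: [0.5153, -0.2092, 0.0757]
orientation: [0.0, 0.997, 0.072, 0.001]
ft_force: [-0.1, 0.5, -0.3]
width: 0.0002
finger_force: 0.0
```

Run:
```python
from plant import sensors, imaging
import cv2,numpy as np
t=imaging.snapshot('top')[120:320,360:520,::-1]; s=imaging.snapshot('side')[200:400,240:540,::-1]
f=lambda a,k:cv2.convertScaleAbs(cv2.resize(a,(0,0),fx=k,fy=k,interpolation=2),alpha=1.5)
cv2.imwrite('pics/e.png',np.hstack([f(t,1.7),f(s,1.7)]))
print(sensors.get_obs()['tcp_pos'])
```

```text
[ 0.51542155 -0.20916532  0.07582802]
```

View pics/e.png

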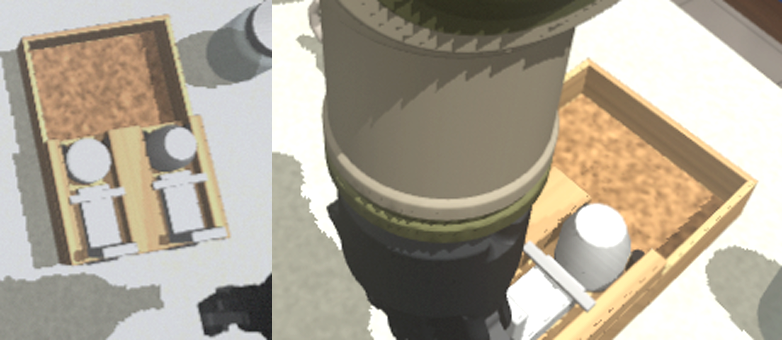

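The rack hasn't moved and both pods are in place. In the top view the gripper (205-260, 290-330) is behind the right tab. I'll check the fingertip against its projected position.

Run:
```python
from fit import *
o=sensors.get_obs(); t=o['tcp_pos']; p=fit(['top','side']).x
print((proj('top',np.array([t,t+[0,0,.05],t+[0,0,.1]]))-[360,120])*1.7)
c,s=np.cos(p[2]),np.sin(p[2]);d=t[:2]-p[:2];print('in rack',c*d[0]+s*d[1],-s*d[0]+c*d[1])
```

```text
[[213.69294037 296.42691559]
 [239.27147405 300.60637299]
 [269.73584904 305.58797597]]
in rack -0.14980662077357493 -0.044344796904028254
```

The projection matches. I'll advance slowly until it touches.

>>> servo_tool --series '[{"offset":[0.015,0,0],"roll":0},{"offset":[0.03,0,0],"roll":0},{"offset":[0.036,0,0],"roll":0},{"offset":[0.042,0,0],"roll":0},{"offset":[0.047,0,0],"roll":0},{"offset":[0.052,0,0],"roll":0},{"offset":[0.052,0,0],"roll":0}]'

```text
time_s: 3.58
tcp_pos: [0.5643, -0.2015, 0.0745]
orientation: [-0.0, 0.997, 0.072, -0.002]
ft_force: [-6.1, 0.5, 3.7]
width: 0.0003
finger_force: 3.0
```

In contact. Pressing on.

>>> servo_tool --series '[{"offset":[0.005,0,0],"roll":0},{"offset":[0.01,0,0],"roll":0},{"offset":[0.015,0,0],"roll":0},{"offset":[0.02,0,0],"roll":0},{"offset":[0.025,0,0],"roll":0},{"offset":[0.03,0,0],"roll":0},{"offset":[0.034,0,0],"roll":0},{"offset":[0.038,0,0],"roll":0},{"offset":[0.038,0,0],"roll":0}]'

```text
time_s: 4.7
tcp_pos: [0.6028, -0.1958, 0.0745]
orientation: [-0.0, 0.997, 0.072, -0.001]
ft_force: [-5.8, 0.1, 3.0]
width: 0.0001
finger_force: 2.4
```

Run:
```python
from plant import sensors, imaging
import cv2,numpy as np
t=imaging.snapshot('top')[120:320,360:520,::-1]; s=imaging.snapshot('side')[200:400,240:540,::-1]
f=lambda a,k:cv2.convertScaleAbs(cv2.resize(a,(0,0),fx=k,fy=k,interpolation=2),alpha=1.5)
cv2.imwrite('pics/f.png',np.hstack([f(t,1.7),f(s,1.7)]))
o=sensors.get_obs();print(o['tcp_pos'],o['ft_force'])
```

```text
[ 0.6027894  -0.19579693  0.07453134] [-4.41977788  0.74485873  2.67970877]
```

View pics/f.png

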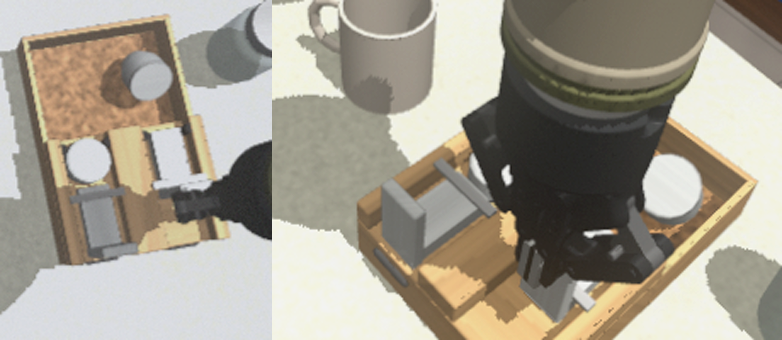

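The tall pod is in the tray at (147,75) in the top view, and the flat pod is still in its place. I'll press the last few millimetres to the stop, then back out and lift.

>>> servo_tool --series '[{"offset":[0.002,0,0],"roll":0},{"offset":[0.004,0,0],"roll":0},{"offset":[0.005,0,0],"roll":0},{"offset":[0.005,0,0],"roll":0}]'

```text
time_s: 5.3
tcp_pos: [0.6076, -0.1951, 0.0746]
orientation: [-0.0, 0.997, 0.072, -0.001]
ft_force: [-5.6, 0.5, 2.4]
width: 0.0
finger_force: 2.6
```

>>> servo_tool --series '[{"offset":[-0.01,0,0],"roll":0},{"offset":[-0.025,0,0],"roll":0},{"offset":[-0.04,0,0],"roll":0},{"offset":[-0.055,0,0],"roll":0},{"offset":[-0.07,0,0],"roll":0},{"offset":[-0.085,0,0],"roll":0},{"offset":[-0.095,0,0],"roll":0},{"offset":[-0.095,0,-0.03],"roll":0},{"offset":[-0.095,0,-0.07],"roll":0},{"offset":[-0.095,0,-0.11],"roll":0},{"offset":[-0.095,0,-0.11],"roll":0},{"offset":[-0.095,0,-0.11],"roll":0},{"offset":[-0.095,0,-0.11],"roll":0}]'

```text
time_s: 6.92
tcp_pos: [0.5142, -0.2086, 0.1837]
orientation: [-0.0, 0.997, 0.072, -0.001]
ft_force: [0.8, 0.2, -0.4]
width: 0.0004
finger_force: 0.0
```

Run:
```python
from plant import sensors, imaging
import cv2,numpy as np
t=imaging.snapshot('top')[120:320,360:520,::-1]; s=imaging.snapshot('side')[200:400,240:540,::-1]
f=lambda a,k:cv2.convertScaleAbs(cv2.resize(a,(0,0),fx=k,fy=k,interpolation=2),alpha=1.5)
cv2.imwrite('pics/g.png',np.hstack([f(t,1.7),f(s,1.7)]))
o=sensors.get_obs();print(o['time_s'],o['tcp_pos'],o['ft_force'])
```

```text
7.025 [ 0.51435415 -0.20865458  0.18374064] [ 0.78737153 -0.53977129 -0.03450416]
```

View pics/g.png

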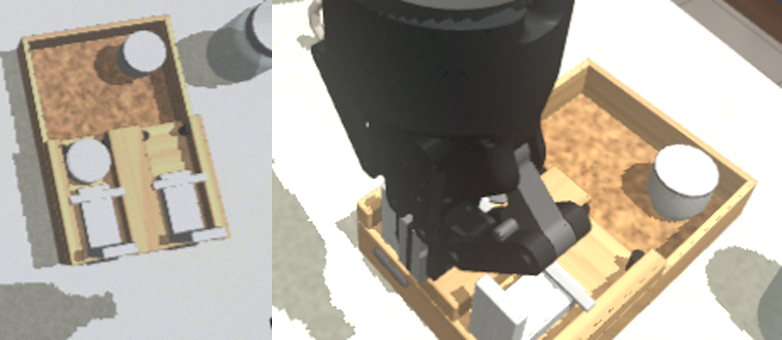

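The slide has sprung back, the flat pod is unmoved at (88,160), and the tall pod stands inverted in the tray at (142,52). I'll check its position and whether it's still moving.

Run:
```python
from fit import *
p=fit(['top','side']).x
a=imaging.snapshot('top').astype(int)
for _ in range(8): b=imaging.snapshot('top').astype(int)
print('motion',np.abs(a-b)[125:285,365:480].mean(), (np.abs(a-b)[125:200,365:480].max(2)>40).sum())
px=np.array([443.5,150.6]); f=lambda q:(proj('top',world(p,np.array([[q[0],q[1],.05]])))[0]-px)
print(least_squares(f,[.09,-.03]).x)
```

```text
motion 1.048913043478261 0
[ 0.10528608 -0.03925861]
```

At rest at x=105 mm, y=-39 mm in the rack frame, well inside the limits.

```bash
python3 -c "
from plant import job_done; print(job_done())"
```

```text
the job is handed in; nothing more can be done
None
```

The tall pod is at rest in the catch tray, its slide has sprung back, the flat pod is still in its place, and the job is handed in; the verdict itself was not reported back.

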